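Load a fresh reagent cartridge into the called bay of the carousel

TASK

Push the dispenser's spring slide fully to its end so that the cartridge comes out onto the apron, and let the slide snap back by itself. Then turn the carousel's round cover by its grip bar until its opening lies squarely over the bay marked by the tall post, and lower the cartridge upright through the opening until it stands on the bay's floor, and let go. Do not drop or tip the cartridge, and leave the other things on the bench where they are.

Things in the scene. Friction and masses are not known exactly. Their poses are not given: they have to be found in the camera images.
- housing: Fixed white square block of the carousel, 224 x 224 mm, 92 mm high; origin at the centre of its underside, z up. It has four rectangular bays, centred 66 mm from its axis towards +x, -x, +y and -y, each 74 mm (radial) x 48 mm, floor 45 mm above the bench, under the round cover. Its place and yaw vary.
- hub (a point): On the axis of the grey cover (220 mm across, upper face 100 mm above the bench), 135 mm above the bench, in the black grip bar: 46 mm long (this x, which points to the opening), 16 mm wide, standing from 100 to 150 mm above the bench. The cover turns about this vertical axis either way, over a full turn, and light friction (0.08 N m) holds it where it is left.
- port (a point): Centre of the cover's only opening, at its upper face, 66 mm from the hub; 74 mm (radial, this x) x 48 mm. At its outer end, 103 to 110 mm from the axis, a 44 mm wide upright guide stands to 150 mm above the bench; at its inner end stands the grip bar. So fingers can go down beside a cartridge there only at its two long sides.
- port_pointer (a point): Imaginary point of the cover on the opening's centre line, 122 mm from the hub, 100 mm above the bench. When the opening is squarely over the marked bay, it lies on the axis of the tall post, seen from above.
- cover (a joint): Angle of the cover against the housing, rad, counter-clockwise seen from above; 0: opening towards the housing's +x side. The bays lie at multiples of pi/2.
- tall_post: Fixed upright steel post, 19 mm diameter, 140 mm high, at the middle of one side of the housing, 122 mm from its axis: it marks the bay to load. Origin at the centre of its foot. The posts at the other three sides are only 70 mm high (lower than the cover). Which side the tall one stands at varies.
- dispenser: Fixed dispenser: steel base 200 mm (its x) x 62 mm, 12 mm thick, with two grey walls along x, 8 mm thick, 42 mm apart inside, from x = -100 to +55 mm, standing to 100 mm above the bench; ends and top open. Origin at the centre of its underside. Its +x is the way the slide pushes. Place and yaw vary.
- slide_grip (a point): Grip of the slide: a black upright plate between the walls, 12 mm thick (dispenser's x), 38 mm wide (y), from 14 to 134 mm above the bench, so 34 mm of it stands over the walls; this point is in its middle, 122 mm above the bench. At rest it lies at x = -81 mm in the dispenser's frame; pushed to +x it carries the cartridge before it.
- slide (a joint): Travel of the slide, m: 0 at rest, 0.07 at its end stop. A spring pushes it back (1.2 N at rest, 4 N at the end), and it snaps home when let go.
- outlet (a point): Where the cartridge's underside centre stands after a full push: on the dispenser's centre line, x = +26 mm, 12 mm above the bench. There both its ends are free (the rear one 70 mm clear of the returned slide), but its long sides are between the walls (2 mm gap), so it can be taken only by its two ends.
- cartridge_mid (a point): Centre (half-way up) of the loose white reagent cartridge: an upright box 62 mm (its x) x 38 mm (its y) x 90 mm high, two flat grey caps on top, 0.1 to 0.21 kg. It starts in the dispenser before the slide, its x along the dispenser's x, underside 12 mm above the bench. In a bay it stands with its x along the radius, 35 mm of it above the cover.
- beaker: Bystander, loose: glass beaker, 66 mm diameter, 90 mm high; origin under its centre.
- wash_bottle: Bystander, loose: white bottle with red cap, 60 mm diameter, 160 mm high; origin under its centre.
- jar: Bystander, loose: small amber jar, 48 mm diameter, 45 mm high, ahead of the dispenser's apron; origin under its centre.
- tip_box: Bystander, loose: pipette tip box 80 (x) x 120 (y) x 62 mm high; origin under its centre.
- tube_rack: Bystander, loose: red tube rack 55 (x) x 140 (y) x 52 mm high; origin under its centre.
- amber_bottle: Bystander, loose: amber bottle, 70 mm diameter, 125 mm high; origin under its centre.
- pipette: Bystander, loose: pipette lying along its x, from x = -115 to +105 mm, 26 mm wide, 24 mm high; origin at the bench below it.
Things that resemble listed ones, but are neither listed nor needed, are in the scene too. What is shaped like the part that bears cartridge_mid but blue or green is not meant.

How it is judged:
On the way, in this order (a step that is already met when the one before it is completed fails the run):
1. the slide is pushed to its end (value of joint slide above 0.066 m), for 0.05 s.
2. the slide, let go, snaps back by itself (velocity of joint slide below -0.12 m/s and contact force between the fingers and dispenser below 0.5 N), for 0.02 s.
3. the slide is home and the cartridge stands out on the apron (value of joint slide below 0.004 m and horizontal distance between cartridge_mid and outlet below 0.015 m), for 0.1 s.
4. the cover's opening is squarely over the marked bay (horizontal distance between port_pointer and tall_post below 0.011 m and velocity of joint cover between -0.05 and 0.05 rad/s), for 0.2 s.
At the end, for the whole second after the job is handed in: The opening is over the tall post's bay (within 11 mm at the post, about 5 degrees); the cartridge stands upright (4.5 degrees) on that bay's floor (centre below 95 mm; seated 90 mm), within 13 mm of the opening's centre, at rest and released; the slide is home (horizontal distance between port_pointer and tall_post below 0.011 m and horizontal distance between cartridge_mid and port below 0.013 m and height (world z) of cartridge_mid below 0.095 m and angle between cartridge_mid's own z axis and vertical below 0.08 rad and value of joint slide below 0.004 m and linear speed of cartridge below 0.02 m/s and contact force between the fingers and cartridge below 0.1 N); the robot touches nothing.
It fails at once if the cartridge is dropped (linear speed of cartridge above 0.45 m/s and contact force between each of the fingers, dispenser and cartridge below 0.1 N).
It fails at once if the cartridge is tipped (angle between cartridge_mid's own z axis and vertical above 0.7 rad).
It fails at once if something else on the bench is moved by more than 30 mm (distance of any of beaker, wash_bottle, jar, tip_box, tube_rack, amber_bottle, pipette from where it was at the start of the episode above 0.03 m).
It also fails if it takes over 72 s, if anything falls off the work surface, if the arm or the gripper's body presses on something with over 40 N, if the wrist force passes 120 N, or if a joint passes its speed limit or range.

ROBOT

A 7-joint arm with a two-finger parallel gripper is mounted at the origin on the work surface. World frame = base frame: x ahead of the robot, y to its left, z up, the work surface at z = 0. Lengths are in m, angles in rad, forces in N, time in s.
With the tool pointing down it reaches from about 0.425 to 0.925 m from the base axis. Payload 6.8 kg.
Tool frame: the origin (TCP) lies on the front face of the gripper's body, between the roots of the fingers; the fingertips stand 73 mm ahead of it and the grasp point (between the pads) lies 54 mm ahead of it; z points along the fingers, y is the line along which they close (so a half turn about z gives the same grasp; the last joint's range is limited). The gripper opens to 85 mm and grips with 20 to 120 N. Pads are 22 mm wide; open, the fingers measure 114 mm over their backs; the gripper's body (76 mm by 85 mm) begins 54 mm behind the grasp point. The pads swing forward as they close: fully open they stand 13 mm farther back than shut.
Start: joints at [1.106, 0.477, 0.022, 1.555, -0.011, 1.109, -0.083], TCP at [0.236, -0.633, 0.304] pointing down, gripper open.
Joint ranges: [-2.96, 2.96], [-0.34, 2.1], [-1.41, 1.46], [0.24, 2.44], [-1.37, 4.51], [0.17, 1.92], [-2.96, 2.96]. Speed limits (rad/s): [2.39, 2.39, 3.14, 3.14, 3.14, 3.14, 3.14].

INTERFACE

Orientations are given as a unit quaternion [w, x, y, z].
In Python, from station import bot, optics gives the robot as it stands.
- The arm moves only by the tool drive_tool, never from a script. Its argument "deltas" is a list of rows, each an object with "gripper": the closure in counts, from 0 (fully open) to 255 (shut); "offset": the shift along the tool's x, y, z in units of 1000 mm (1.0 is 1000 mm), a list of three; "angular": the turn, a rotation vector about the tool's x, y, z in units of 45 degrees (1.0 is 45 degrees), a list of three. In form: [{"gripper": gripper, "offset": [dx, dy, dz], "angular": [rx, ry, rz]}, ...]. A call has 1 to 5 rows; each row is the pose to reach, as a shift and turn from the pose commanded when the call began, along the tool's axes at that moment; what a row does not reach only later rows make up. A row lasts 1/10 s, in which the tool goes at most 50 mm and 8.59 degrees, less where a joint would pass 70% of its speed; a pose out of reach is approached as far as the arm can. A call with a number of a shift or a turn outside -1 to 1 is refused whole. A call with a gripper value outside its range is refused whole. The fingers move at their own pace and stop on an object; "grip_force" is the grip in N (left out, the last holds). Time passes only in rows, so rows that repeat a pose let the fingers close. It gives the time, the measured TCP pose, the force, the opening and the grip force at its end, in the units of the state.
- bot.get_obs(): the state, without advancing time (a new reading comes with each control period).
- optics.read_camera(name): name is "side" or "top"; returns the picture (400x640x3 uint8, blue, green, red); there is no depth.
- optics.camera_model(name): a dict with "fx", "fy", "cx", "cy" (pixels), "cam_to_world" (4x4, takes a point from camera to world coordinates). Camera axes: x right, y up, looking along -z (the intrinsics and any distortion apply to the point x, -y, -z); pixel columns grow to the right and rows downward; lengths in m; the calibration is good to about 2 mm. A picture is of the moment at which its call begins. camera_model takes no time and is no camera call.
- bot.hand_in(): hands the job in; it is judged then, once.
The state is a dict: "t": time; "q": joint angles; "joint_vel": joint speeds; "joint_torque": joint torques, N m; "eef_pos": TCP position; "tool_rot": TCP orientation; "contact_force": force on the tool from outside, world axes, zero at the start; "torque": the same for the moment, N m; "gripper_width": opening from 0.0 (shut) to 1.0 (fully open); "grasp_force": force on a finger pad.
Only numpy, scipy, OpenCV 4.12 (cv2) and the standard library are available. Lean on these libraries where they do the work, as an engineer would, in place of code of your own. Each camera call takes 0.05 s, during which the arm holds its last target. There are 200 camera calls.

## Working session

There is one attempt and no reset: what is moved stays moved. The work goes in short steps, Python scripts to look and compute and a tool call to move; the robot and the scene stay as the last step left them, time stands still between calls to the robot, and variables do not carry over. Pictures are saved under pics/ and viewed, at most 10 in all, crops included, and the job is handed in when it is done.

Besides the shell and the picture viewer there is one more tool, called by a JSON object that holds its "fn" and its "kwargs", one argument or row to a line. drive_tool: Moves the arm, as the interface text tells. Its arguments: {"type":"object","properties":{"deltas":{"type":"array"},"grip_force":{"type":"number"}},"required":["deltas"]}

```bash
ls; mkdir -p pics
python3 - <<'E'
from station import bot, optics
import cv2,numpy as np
np.set_printoptions(precision=4,suppress=True)
for n in("top","side"):
    cv2.imwrite(f"pics/{n}0.png",optics.read_camera(n)); m=optics.camera_model(n); print(n,m)
o=bot.get_obs(); print(o)
E
```

```text
pics
top {'fx': 449.571531880854, 'fy': 449.571531880854, 'cx': 330.3146469907658, 'cy': 203.02100525565967, 'cam_to_world': array([[ 0.0144,  0.9848, -0.1732,  0.3456],
       [-0.9999,  0.0155,  0.0049, -0.0175],
       [ 0.0075,  0.1731,  0.9849,  1.413 ],
       [ 0.    ,  0.    ,  0.    ,  1.    ]])}
side {'fx': 519.0823996496015, 'fy': 519.0823996496015, 'cx': 328.4843416220463, 'cy': 210.68666685881985, 'cam_to_world': array([[ 0.8372,  0.3549, -0.416 , -0.1449],
       [-0.5468,  0.5304, -0.6478, -1.1242],
       [-0.0093,  0.7698,  0.6382,  1.2041],
       [ 0.    ,  0.    ,  0.    ,  1.    ]])}
{'t': 0.1, 'q': array([ 1.1059,  0.4777,  0.0223,  1.5564, -0.0115,  1.1093, -0.0831]), 'joint_vel': array([ 0.0014, -0.0015,  0.0032, -0.0023,  0.0003,  0.0003, -0.0001]), 'joint_torque': array([  0.0045, -59.7756,   1.6137, -28.1953,   0.0129,   0.005 ,
         0.    ]), 'eef_pos': array([ 0.2356, -0.6321,  0.303 ]), 'tool_rot': array([-0.0008,  0.9841,  0.1775, -0.0002]), 'contact_force': array([ 0.2655,  0.17  , -0.0328]), 'torque': array([ 0.002 , -0.0054, -0.0407]), 'grasp_force': 0.0, 'gripper_width': 0.9987207824379292}
```

View pics/top0.png

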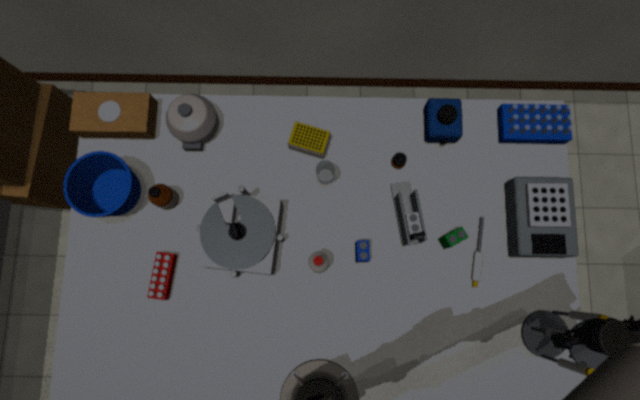

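View pics/side0.png

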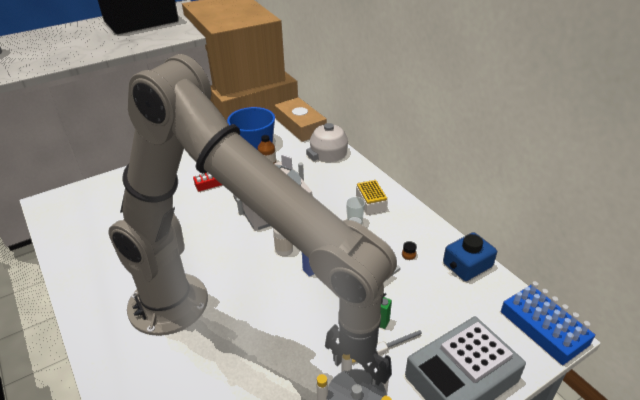

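The top view shows the carousel cover around (237,232). The dispenser is around (408,213), with the slide at its lower end, and the jar is ahead of it at (399,160). Cartridge candidates are white (412,217), blue (363,250) and green (453,237). The white one, between the walls, fits the description. I'll enlarge both areas to confirm.

Run:
```python
import cv2,numpy as np
a=cv2.imread("pics/top0.png")
c1=cv2.resize(a[175:285,185:295],None,fx=5,fy=5,interpolation=cv2.INTER_CUBIC)[:, :400+150]
c2=cv2.resize(a[175:285,385:433],None,fx=5,fy=5,interpolation=cv2.INTER_CUBIC)
c=np.hstack([c1,c2]); c=np.clip(c.astype(float)*1.5,0,255).astype(np.uint8)
print(c.shape); cv2.imwrite("pics/crop0.png",c)
```

```text
(550, 790, 3)
```

View pics/crop0.png

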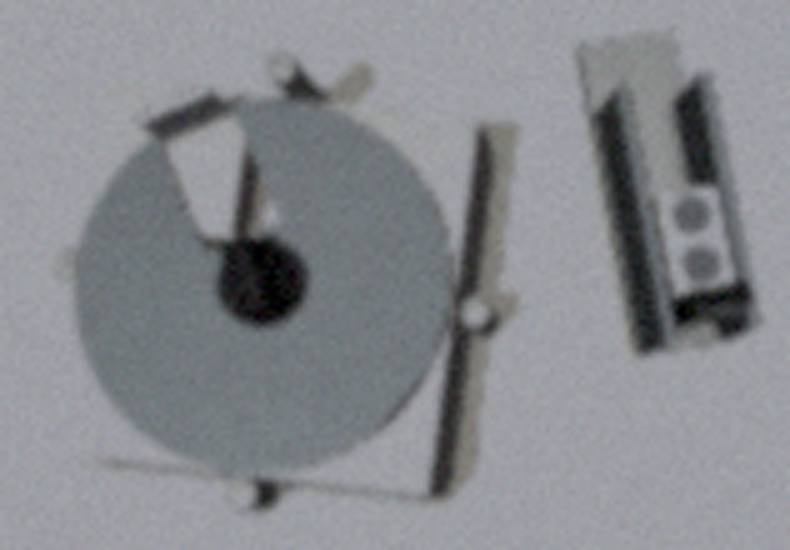

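The top post, at about (241,188), shows a long side face and the longest shadow, so it looks like the tall one; the others are at (280,238), (234,273) and (198,227). The white cartridge has two grey caps at (413,218) and (415,228), with the black slide plate behind it at (417,236). I'll check these against the geometry.

```bash
cat > h.py <<'E'
import numpy as np, cv2
from station import bot, optics
from scipy.spatial.transform import Rotation as R
np.set_printoptions(precision=4,suppress=True)
def ray(n,u,v,z):
    m=optics.camera_model(n); T=m["cam_to_world"]
    d=T[:3,:3]@np.array([(u-m["cx"])/m["fx"],-(v-m["cy"])/m["fy"],-1]); o=T[:3,3]
    return o+d*(z-o[2])/d[2]
def proj(n,p):
    m=optics.camera_model(n); T=m["cam_to_world"]; c=T[:3,:3].T@(np.asarray(p)-T[:3,3])
    return np.array([m["cx"]+m["fx"]*c[0]/-c[2], m["cy"]+m["fy"]*c[1]/c[2]])
def state():
    o=bot.get_obs(); w,x,y,z=o["tool_rot"]; Rt=R.from_quat([x,y,z,w]); return o,Rt
def go(target,yaw):  # yaw: world direction of tool y (mod pi), tool down -> offset & angular
    o,Rt=state(); y=np.array([np.cos(yaw),np.sin(yaw),0])
    if y@Rt.as_matrix()[:,1]<0: y=-y
    z=np.array([0,0,-1.]); G=R.from_matrix(np.c_[np.cross(y,z),y,z])
    print("t",o["t"],"pos",o["eef_pos"],"offset",Rt.inv().apply(np.asarray(target)-o["eef_pos"]),"angular",(Rt.inv()*G).as_rotvec()/(np.pi/4),"q",o["q"],"ty",np.degrees(np.arctan2(*Rt.as_matrix()[1::-1,1])))
E
python3 - <<'E'
from h import *
a=cv2.imread("pics/top0.png")
C=ray("top",238,232.4,.1); print("cover",C)
hsv=cv2.cvtColor(a,cv2.COLOR_BGR2HSV)
for u,v in((241.4,188),(280,238),(234,273.4),(198,227)):
    for z in(.07,.14):
        p=ray("top",u,v,z); d=(p-C)[:2]; print(u,v,z,p,"r",np.hypot(*d),"ang",np.degrees(np.arctan2(d[1],d[0])))
g=ray("top",185+185/5,175+107/5,.15);d=(g-C)[:2];print("guide",g,np.hypot(*d),np.degrees(np.arctan2(d[1],d[0])))
print("hub",ray("top",185+263/5,175+285/5,.15))
print("plate",ray("top",417.4,236,.134)); c1=ray("top",413.4,217.6,.102);c2=ray("top",415.4,227.6,.102);print("caps",c1,c2,(c1+c2)/2)
e=ray("top",385+(628-550)/5,183,.012);print("front edge",e)
# wall lines (tops z=.1): outer edges ends
for n,(x,y) in dict(Lf=(628,85),Lr=(660,345),Rf=(713,75),Rr=(758,318)).items(): print(n,ray("top",385+(x-550)/5,175+y/5,.1))
print("jar",ray("top",399,160,.045))
E
```

```text
cover [0.485  0.2449 0.1   ]
241.4 188 0.07 [0.624  0.2473 0.07  ] r 0.13905096831637445 ang 0.9995177872061198
241.4 188 0.14 [0.6095 0.2335 0.14  ] r 0.12503803496186813 ang -5.220386693865185
280 238 0.07 [0.4733 0.1247 0.07  ] r 0.12077376177544026 ang -95.5615169491264
280 238 0.14 [0.4666 0.1173 0.14  ] r 0.1289295804303307 ang -98.18625430914184
234 273.4 0.07 [0.3668 0.2566 0.07  ] r 0.11879126865610058 ang 174.34020454350835
234 273.4 0.14 [0.3657 0.2423 0.14  ] r 0.1193421785960507 ang -178.7654490533214
198 227 0.07 [0.5026 0.3715 0.07  ] r 0.12776009465652588 ang 82.07941390664715
198 227 0.14 [0.4944 0.3512 0.14  ] r 0.10668664497268525 ang 84.93230190217041
guide [0.5821 0.2857 0.15  ] 0.10529515910332353 22.769483516710313
hub [0.4808 0.2361 0.15  ]
plate [ 0.4789 -0.2739  0.134 ]
caps [ 0.5364 -0.2696  0.102 ] [ 0.5068 -0.2749  0.102 ] [ 0.5216 -0.2723  0.102 ]
front edge [ 0.6604 -0.2479  0.012 ]
Lf [ 0.6132 -0.2331  0.1   ]
Lr [ 0.4585 -0.2499  0.1   ]
Rf [ 0.6201 -0.284   0.1   ]
Rr [ 0.4752 -0.3076  0.1   ]
jar [ 0.727  -0.2384  0.045 ]
```

Run:
```python
from h import *
go([.432,-.280,.255],np.radians(8.3))
```

```text
t 0.1 pos [ 0.2356 -0.6321  0.303 ] offset [ 0.307  -0.2612  0.0484] angular [-0.0019 -0.0013 -1.7301] q [ 1.1059  0.4777  0.0223  1.5564 -0.0115  1.1093 -0.0831] ty -69.55281551109908
```

{"fn": "drive_tool", "kwargs": {
  "deltas": [
    {"gripper": 255, "offset": [0.03, -0.026, 0], "angular": [0, 0, -0.17]},
    {"gripper": 255, "offset": [0.065, -0.052, 0], "angular": [0, 0, -0.34]},
    {"gripper": 255, "offset": [0.095, -0.08, 0], "angular": [0, 0, -0.52]},
    {"gripper": 255, "offset": [0.125, -0.105, 0], "angular": [0, 0, -0.69]},
    {"gripper": 255, "offset": [0.155, -0.13, 0], "angular": [0, 0, -0.86]}
  ]
}}

```text
t: 0.6
eef_pos: [0.336, -0.4548, 0.3036]
tool_rot: [-0.0, 0.868, 0.496, -0.0]
contact_force: [1.4, -0.8, -0.1]
gripper_width: 0.147
grasp_force: 0.0
```

Run:
```python
from h import *
go([.432,-.280,.255],np.radians(8.3))
```

```text
t 0.6 pos [ 0.336  -0.4548  0.3036] offset [ 0.1993 -0.0061  0.0486] angular [-0.0007 -0.0004 -0.863 ] q [ 0.9743  0.3069 -0.1846  1.8118  0.0648  1.0293  0.2317] ty -30.536407877638418
```

{"fn": "drive_tool", "kwargs": {
  "deltas": [
    {"gripper": 255, "offset": [0.04, 0, 0.01], "angular": [0, 0, -0.17]},
    {"gripper": 255, "offset": [0.08, 0, 0.02], "angular": [0, 0, -0.35]},
    {"gripper": 255, "offset": [0.12, -0.003, 0.03], "angular": [0, 0, -0.52]},
    {"gripper": 255, "offset": [0.16, -0.006, 0.04], "angular": [0, 0, -0.69]},
    {"gripper": 255, "offset": [0.198, -0.006, 0.048], "angular": [0, 0, -0.86]}
  ]
}}

```text
t: 1.1
eef_pos: [0.432, -0.2816, 0.2552]
tool_rot: [-0.0, 0.655, 0.756, -0.0]
contact_force: [1.0, -0.2, -0.1]
gripper_width: -0.0
grasp_force: 0.0
```

Run:
```python
from h import *
bot.get_obs()
s=optics.read_camera("side"); t=optics.read_camera("top")
go([.432,-.280,.181],np.radians(8.3))
c1=cv2.resize(t[170:280,370:450],None,fx=4,fy=4,interpolation=cv2.INTER_CUBIC)
o,_=state(); p=proj("side",[.5,-.27,.12]).astype(int); print(p)
x0=max(p[0]-60,0); c2=cv2.resize(s[p[1]-55:p[1]+55,x0:x0+115],None,fx=4,fy=4,interpolation=cv2.INTER_CUBIC)
c=np.clip(np.hstack([c1,c2]).astype(float)*1.5,0,255).astype(np.uint8);cv2.imwrite("pics/push0.png",c)
```

```text
t 1.2 pos [ 0.4342 -0.2778  0.2549] offset [-0.0021 -0.0026  0.0739] angular [ 0.0004 -0.0043  0.005 ] q [ 0.7884  0.3028 -0.4026  1.9604  0.1449  0.908   0.4614] ty 8.525384144480158
[356 263]
```

View pics/push0.png

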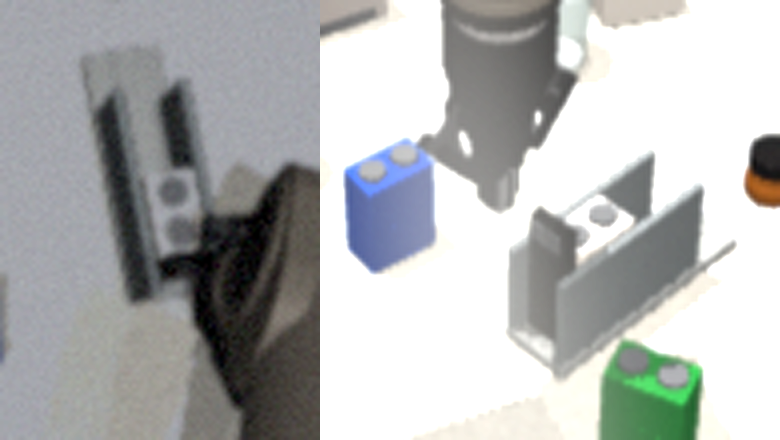

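The side crop shows the black plate (553,222) standing over the walls, the white cartridge just behind it, and the closed fingers clear behind the plate. I'll go down and push.

{"fn": "drive_tool", "kwargs": {
  "deltas": [
    {"gripper": 255, "offset": [0, -0.002, 0.035], "angular": [0, 0, 0]},
    {"gripper": 255, "offset": [0, -0.002, 0.071], "angular": [0, 0, 0]},
    {"gripper": 255, "offset": [0, -0.002, 0.071], "angular": [0, 0, 0]}
  ]
}}

```text
t: 1.5
eef_pos: [0.427, -0.2829, 0.181]
tool_rot: [-0.004, 0.657, 0.753, -0.001]
contact_force: [-1.2, 0.3, 0.1]
gripper_width: -0.004
grasp_force: 0.0
```

{"fn": "drive_tool", "kwargs": {
  "deltas": [
    {"gripper": 255, "offset": [0, 0.01, 0], "angular": [0, 0, 0]},
    {"gripper": 255, "offset": [0, 0.02, 0], "angular": [0, 0, 0]},
    {"gripper": 255, "offset": [0, 0.03, 0], "angular": [0, 0, 0]},
    {"gripper": 255, "offset": [0, 0.035, 0], "angular": [0, 0, 0]}
  ]
}}

```text
t: 1.9
eef_pos: [0.4665, -0.2792, 0.1863]
tool_rot: [0.001, 0.657, 0.754, 0.0]
contact_force: [-3.7, -0.2, 3.1]
gripper_width: 0.001
grasp_force: 1.5
```

{"fn": "drive_tool", "kwargs": {
  "deltas": [
    {"gripper": 255, "offset": [0, 0.008, 0], "angular": [0, 0, 0]},
    {"gripper": 255, "offset": [0, 0.016, 0], "angular": [0, 0, 0]},
    {"gripper": 255, "offset": [0, 0.024, 0], "angular": [0, 0, 0]},
    {"gripper": 255, "offset": [0, 0.032, 0], "angular": [0, 0, 0]},
    {"gripper": 255, "offset": [0, 0.032, 0], "angular": [0, 0, 0]}
  ]
}}

```text
t: 2.4
eef_pos: [0.4977, -0.2742, 0.1848]
tool_rot: [0.0, 0.657, 0.754, 0.0]
contact_force: [-2.6, -0.3, 1.6]
gripper_width: 0.004
grasp_force: 1.2
```

{"fn": "drive_tool", "kwargs": {
  "deltas": [
    {"gripper": 255, "offset": [0, 0.007, 0], "angular": [0, 0, 0]},
    {"gripper": 255, "offset": [0, 0.014, 0], "angular": [0, 0, 0]},
    {"gripper": 255, "offset": [0, 0.021, 0], "angular": [0, 0, 0]},
    {"gripper": 255, "offset": [0, 0.025, 0], "angular": [0, 0, 0]},
    {"gripper": 255, "offset": [0, 0.025, 0], "angular": [0, 0, 0]}
  ]
}}

```text
t: 2.9
eef_pos: [0.5215, -0.2704, 0.1845]
tool_rot: [-0.0, 0.657, 0.754, 0.0]
contact_force: [-4.0, 2.1, 0.3]
gripper_width: -0.003
grasp_force: 1.7
```

{"fn": "drive_tool", "kwargs": {
  "deltas": [
    {"gripper": 255, "offset": [0, 0.004, 0], "angular": [0, 0, 0]},
    {"gripper": 255, "offset": [0, 0.008, 0], "angular": [0, 0, 0]},
    {"gripper": 255, "offset": [0, 0.008, 0], "angular": [0, 0, 0]}
  ]
}}

```text
t: 3.2
eef_pos: [0.5289, -0.2695, 0.1844]
tool_rot: [-0.001, 0.657, 0.754, 0.0]
contact_force: [-3.7, 1.9, -0.3]
gripper_width: 0.001
grasp_force: 1.9
```

{"fn": "drive_tool", "kwargs": {
  "deltas": [
    {"gripper": 255, "offset": [0, 0.003, 0], "angular": [0, 0, 0]},
    {"gripper": 255, "offset": [0, 0.005, 0], "angular": [0, 0, 0]},
    {"gripper": 255, "offset": [0, 0.005, 0], "angular": [0, 0, 0]}
  ]
}}

```text
t: 3.5
eef_pos: [0.5332, -0.269, 0.1844]
tool_rot: [-0.001, 0.657, 0.754, -0.0]
contact_force: [-5.0, 2.3, 0.5]
gripper_width: -0.001
grasp_force: 2.5
```

{"fn": "drive_tool", "kwargs": {
  "deltas": [
    {"gripper": 255, "offset": [0, 0.002, 0], "angular": [0, 0, 0]},
    {"gripper": 255, "offset": [0, 0.004, 0], "angular": [0, 0, 0]},
    {"gripper": 255, "offset": [0, 0.004, 0], "angular": [0, 0, 0]}
  ]
}}

```text
t: 3.8
eef_pos: [0.5341, -0.269, 0.1843]
tool_rot: [-0.004, 0.658, 0.753, -0.003]
contact_force: [-16.6, 3.3, 11.5]
gripper_width: 0.003
grasp_force: 8.0
```

{"fn": "drive_tool", "kwargs": {
  "deltas": [
    {"gripper": 255, "offset": [0, 0.002, 0], "angular": [0, 0, 0]},
    {"gripper": 255, "offset": [0, 0.003, 0], "angular": [0, 0, 0]},
    {"gripper": 255, "offset": [0, 0.003, 0], "angular": [0, 0, 0]}
  ]
}}

```text
t: 4.1
eef_pos: [0.5347, -0.2689, 0.1843]
tool_rot: [-0.006, 0.658, 0.753, -0.004]
contact_force: [-25.1, 3.4, 17.7]
gripper_width: 0.003
grasp_force: 12.2
```

{"fn": "drive_tool", "kwargs": {
  "deltas": [
    {"gripper": 255, "offset": [0, -0.003, 0], "angular": [0, 0, 0]},
    {"gripper": 255, "offset": [0, -0.003, -0.045], "angular": [0, 0, 0]},
    {"gripper": 255, "offset": [0, -0.003, -0.09], "angular": [0, 0, 0]},
    {"gripper": 255, "offset": [0, -0.053, -0.12], "angular": [0, 0, 0]},
    {"gripper": 255, "offset": [0, -0.103, -0.12], "angular": [0, 0, 0]}
  ]
}}

```text
t: 4.6
eef_pos: [0.4493, -0.2822, 0.3088]
tool_rot: [0.006, 0.656, 0.755, 0.002]
contact_force: [-0.5, -1.9, -0.3]
gripper_width: -0.003
grasp_force: 0.0
```

Run:
```python
from h import *
s=optics.read_camera("side"); t=optics.read_camera("top")
cv2.imwrite("pics/t1.png",t);cv2.imwrite("pics/s1.png",s)
c1=cv2.resize(t[170:280,370:450],None,fx=4,fy=4,interpolation=cv2.INTER_CUBIC)
c2=cv2.resize(s[208:318,296:411],None,fx=4,fy=4,interpolation=cv2.INTER_CUBIC)
c=np.clip(np.hstack([c1,c2]).astype(float)*1.5,0,255).astype(np.uint8);cv2.imwrite("pics/push1.png",c)
o,_=state();print(o["t"],o["eef_pos"])
```

```text
4.7 [ 0.4414 -0.2843  0.3055]
```

View pics/push1.png

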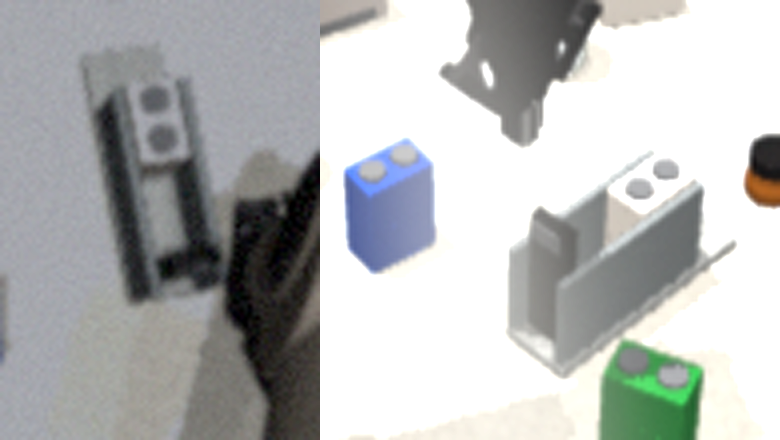

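The slide is home and the white cartridge stands at the outlet. Its caps are at (154,98)/(163,138) in the top crop and (667,169)/(640,188) in the side crop.

Run:
```python
from h import *
a=ray("top",408.5,194.5,.102);b=ray("top",410.75,204.5,.102);c=ray("side",382.75,250.25,.102);d=ray("side",376,255,.102)
print(a,b,c,d,(a+b)/2,(c+d)/2, np.degrees(np.arctan2(*(a-b)[1::-1])),np.degrees(np.arctan2(*(c-d)[1::-1])))
m=((a+b)/2+(c+d)/2)/2
m=[m[0],m[1],.135+.07]; print(m); go(m,np.radians(8.5))
for p in ([.535,-.065,0],[.535,-.065,.1]): print(proj("top",p))
```

```text
[ 0.6056 -0.2562  0.102 ] [ 0.5755 -0.2624  0.102 ] [ 0.6077 -0.2552  0.102 ] [ 0.5782 -0.2602  0.102 ] [ 0.5905 -0.2593  0.102 ] [ 0.5929 -0.2577  0.102 ] 11.641282481760863 9.638764083458678
[np.float64(0.5917218066243018), np.float64(-0.2585049148716787), 0.20500000000000002]
t 4.7 pos [ 0.4414 -0.2843  0.3055] offset [0.0064 0.1525 0.1004] angular [-0.0012  0.0049 -0.0227] q [ 0.7849  0.2559 -0.392   1.8896  0.1185  1.0167  0.4726] ty 7.480613952686248
[342.8181 221.5948]
[344.0017 217.1056]
```

{"fn": "drive_tool", "kwargs": {
  "deltas": [
    {"gripper": 0, "offset": [0.001, 0.04, 0], "angular": [0, 0, -0.03]},
    {"gripper": 0, "offset": [0.003, 0.08, 0.02], "angular": [0, 0, -0.03]},
    {"gripper": 0, "offset": [0.005, 0.12, 0.05], "angular": [0, 0, -0.03]},
    {"gripper": 0, "offset": [0.006, 0.152, 0.08], "angular": [0, 0, -0.03]},
    {"gripper": 0, "offset": [0.006, 0.152, 0.09], "angular": [0, 0, -0.03]}
  ]
}}

```text
t: 5.2
eef_pos: [0.5996, -0.252, 0.2108]
tool_rot: [-0.001, 0.647, 0.763, 0.002]
contact_force: [-2.3, -0.1, -0.6]
gripper_width: 0.846
grasp_force: 0.0
```

{"fn": "drive_tool", "kwargs": {
  "deltas": [
    {"gripper": 0, "offset": [0, 0, 0], "angular": [0, 0, 0]},
    {"gripper": 0, "offset": [0, 0, 0], "angular": [0, 0, 0]}
  ]
}}

```text
t: 5.4
eef_pos: [0.5958, -0.2558, 0.215]
tool_rot: [0.001, 0.649, 0.761, -0.0]
contact_force: [0.7, -0.6, 0.5]
gripper_width: 1.001
grasp_force: 0.0
```

Run:
```python
from h import *
go([.5915,-.2585,.125],np.radians(9))
```

```text
t 5.4 pos [ 0.5958 -0.2558  0.215 ] offset [-0.0019 -0.0047  0.09  ] angular [0.001  0.0013 0.0028] q [ 0.5831  0.5515 -0.3808  1.6818  0.2419  0.9537  0.2721] ty 9.125941516744717
```

{"fn": "drive_tool", "kwargs": {
  "deltas": [
    {"gripper": 0, "offset": [-0.002, -0.004, 0.03], "angular": [0, 0, 0]},
    {"gripper": 0, "offset": [-0.002, -0.004, 0.06], "angular": [0, 0, 0]},
    {"gripper": 0, "offset": [-0.002, -0.004, 0.08], "angular": [0, 0, 0]},
    {"gripper": 0, "offset": [-0.002, -0.004, 0.09], "angular": [0, 0, 0]},
    {"gripper": 0, "offset": [-0.002, -0.004, 0.09], "angular": [0, 0, 0]}
  ]
}}

```text
t: 5.9
eef_pos: [0.5917, -0.2582, 0.1246]
tool_rot: [0.0, 0.649, 0.761, -0.0]
contact_force: [0.7, 0.0, -0.3]
gripper_width: 1.002
grasp_force: 0.0
```

{"fn": "drive_tool", "kwargs": {
  "deltas": [
    {"gripper": 60, "offset": [0, 0, 0], "angular": [0, 0, 0]},
    {"gripper": 80, "offset": [0, 0, 0], "angular": [0, 0, 0]},
    {"gripper": 110, "offset": [0, 0, 0], "angular": [0, 0, 0]},
    {"gripper": 150, "offset": [0, 0, 0], "angular": [0, 0, 0]},
    {"gripper": 255, "offset": [0, 0, 0], "angular": [0, 0, 0]}
  ],
  "grip_force": 30
}}

```text
t: 6.4
eef_pos: [0.5932, -0.258, 0.1263]
tool_rot: [0.001, 0.648, 0.761, 0.0]
contact_force: [-1.2, -0.6, 6.8]
gripper_width: 0.727
grasp_force: 34.1
```

{"fn": "drive_tool", "kwargs": {
  "deltas": [
    {"gripper": 255, "offset": [0, 0, 0], "angular": [0, 0, 0]},
    {"gripper": 255, "offset": [0, 0, 0], "angular": [0, 0, 0]}
  ]
}}

```text
t: 6.6
eef_pos: [0.5932, -0.258, 0.1263]
tool_rot: [0.001, 0.648, 0.761, 0.0]
contact_force: [-1.7, -0.2, 6.8]
gripper_width: 0.727
grasp_force: 34.1
```

{"fn": "drive_tool", "kwargs": {
  "deltas": [
    {"gripper": 255, "offset": [0, 0, -0.02], "angular": [0, 0, 0]},
    {"gripper": 255, "offset": [0, 0, -0.05], "angular": [0, 0, 0]},
    {"gripper": 255, "offset": [0, 0, -0.085], "angular": [0, 0, 0]},
    {"gripper": 255, "offset": [0, 0, -0.12], "angular": [0, 0, 0]},
    {"gripper": 255, "offset": [0, 0, -0.13], "angular": [0, 0, 0]}
  ]
}}

```text
t: 7.1
eef_pos: [0.5942, -0.2578, 0.2593]
tool_rot: [0.004, 0.648, 0.761, 0.001]
contact_force: [0.7, -0.2, -0.9]
gripper_width: 0.721
grasp_force: 33.4
```

{"fn": "drive_tool", "kwargs": {
  "deltas": [
    {"gripper": 255, "offset": [0.02, -0.003, 0], "angular": [0, 0, 0]},
    {"gripper": 255, "offset": [0.05, -0.007, 0], "angular": [0, 0, 0]},
    {"gripper": 255, "offset": [0.085, -0.012, 0], "angular": [0, 0, 0]},
    {"gripper": 255, "offset": [0.12, -0.016, 0], "angular": [0, 0, 0]},
    {"gripper": 255, "offset": [0.15, -0.02, 0], "angular": [0, 0, 0]}
  ]
}}

```text
t: 7.6
eef_pos: [0.5476, -0.1106, 0.2539]
tool_rot: [-0.0, 0.648, 0.762, -0.0]
contact_force: [0.7, 0.3, -1.8]
gripper_width: 0.722
grasp_force: 33.4
```

{"fn": "drive_tool", "kwargs": {
  "deltas": [
    {"gripper": 255, "offset": [0.025, -0.003, 0], "angular": [0, 0, 0]},
    {"gripper": 255, "offset": [0.045, -0.006, 0], "angular": [0, 0, 0]},
    {"gripper": 255, "offset": [0.05, -0.007, 0], "angular": [0, 0, 0]},
    {"gripper": 255, "offset": [0.05, -0.007, 0], "angular": [0, 0, 0]}
  ]
}}

```text
t: 8.0
eef_pos: [0.5335, -0.064, 0.2542]
tool_rot: [-0.0, 0.648, 0.762, -0.0]
contact_force: [-0.1, -0.7, -0.8]
gripper_width: 0.723
grasp_force: 33.4
```

Run:
```python
from h import *
t=optics.read_camera("top");cv2.imwrite("pics/t2.png",t)
s=optics.read_camera("side");cv2.imwrite("pics/s2.png",s)
go([.535,-.065,.1153],np.radians(9))
print("beaker",ray("top",324,180,0),"bottle",ray("top",318,262,0),"blue",ray("top",363,250,.045))
```

```text
t 8.1 pos [ 0.5339 -0.0657  0.2542] offset [0.0006 0.0012 0.1389] angular [-0.0001  0.0008  0.0025] q [ 0.3942  0.3487 -0.4734  1.9087  0.1965  0.9293 -0.014 ] ty 9.112962569243797
beaker [ 0.6691 -0.0031  0.    ] bottle [0.4068 0.0112 0.    ] blue [ 0.443  -0.1256  0.045 ]
```

View pics/s2.png

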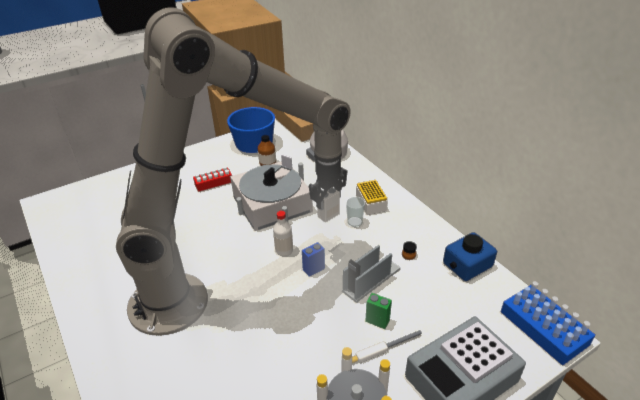

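The cartridge is held upright at (330,205) over free bench. I'll lower it.

{"fn": "drive_tool", "kwargs": {
  "deltas": [
    {"gripper": 255, "offset": [0, 0, 0.03], "angular": [0, 0, 0]},
    {"gripper": 255, "offset": [0, 0, 0.065], "angular": [0, 0, 0]},
    {"gripper": 255, "offset": [0, 0, 0.1], "angular": [0, 0, 0]},
    {"gripper": 255, "offset": [0, 0, 0.125], "angular": [0, 0, 0]},
    {"gripper": 255, "offset": [0, 0, 0.132], "angular": [0, 0, 0]}
  ]
}}

```text
t: 8.6
eef_pos: [0.5323, -0.0659, 0.1195]
tool_rot: [-0.002, 0.649, 0.761, -0.002]
contact_force: [-0.3, 0.2, -1.2]
gripper_width: 0.725
grasp_force: 33.3
```

{"fn": "drive_tool", "kwargs": {
  "deltas": [
    {"gripper": 255, "offset": [0, 0, 0.003], "angular": [0, 0, 0]},
    {"gripper": 255, "offset": [0, 0, 0.006], "angular": [0, 0, 0]},
    {"gripper": 255, "offset": [0, 0, 0.007], "angular": [0, 0, 0]},
    {"gripper": 255, "offset": [0, 0, 0.007], "angular": [0, 0, 0]}
  ]
}}

```text
t: 9.0
eef_pos: [0.5343, -0.0645, 0.1163]
tool_rot: [0.001, 0.648, 0.761, 0.0]
contact_force: [0.6, -0.3, -1.1]
gripper_width: 0.724
grasp_force: 33.3
```

{"fn": "drive_tool", "kwargs": {
  "deltas": [
    {"gripper": 255, "offset": [0, 0, 0.0015], "angular": [0, 0, 0]},
    {"gripper": 255, "offset": [0, 0, 0.003], "angular": [0, 0, 0]},
    {"gripper": 255, "offset": [0, 0, 0.003], "angular": [0, 0, 0]}
  ]
}}

```text
t: 9.3
eef_pos: [0.5342, -0.0644, 0.1142]
tool_rot: [0.001, 0.648, 0.761, -0.0]
contact_force: [-5.7, -0.3, 15.5]
gripper_width: 0.718
grasp_force: 35.1
```

{"fn": "drive_tool", "kwargs": {
  "deltas": [
    {"gripper": 255, "offset": [0, 0, -0.001], "angular": [0, 0, 0]},
    {"gripper": 60, "offset": [0, 0, -0.001], "angular": [0, 0, 0]},
    {"gripper": 0, "offset": [0, 0, -0.001], "angular": [0, 0, 0]},
    {"gripper": 0, "offset": [0, 0, -0.001], "angular": [0, 0, 0]},
    {"gripper": 0, "offset": [0, 0, -0.001], "angular": [0, 0, 0]}
  ]
}}

```text
t: 9.8
eef_pos: [0.5337, -0.0644, 0.1132]
tool_rot: [-0.0, 0.648, 0.761, -0.0]
contact_force: [0.7, 0.6, -0.2]
gripper_width: 0.999
grasp_force: 0.0
```

{"fn": "drive_tool", "kwargs": {
  "deltas": [
    {"gripper": 0, "offset": [0, 0, 0], "angular": [0, 0, 0]},
    {"gripper": 0, "offset": [0, 0, -0.03], "angular": [0, 0, 0]},
    {"gripper": 0, "offset": [0, 0, -0.075], "angular": [0, 0, 0]},
    {"gripper": 0, "offset": [0, 0, -0.12], "angular": [0, 0, 0]},
    {"gripper": 0, "offset": [0, 0, -0.14], "angular": [0, 0, 0]}
  ]
}}

```text
t: 10.3
eef_pos: [0.5352, -0.0641, 0.2574]
tool_rot: [0.002, 0.648, 0.762, 0.002]
contact_force: [0.2, -0.5, 0.1]
gripper_width: 0.998
grasp_force: 0.0
```

Run:
```python
from h import *
ts=np.mean([optics.read_camera("top") for _ in range(4)],0); s=np.mean([optics.read_camera("side") for _ in range(3)],0)
cv2.imwrite("pics/t3.png",ts);cv2.imwrite("pics/s3.png",s)
c1=cv2.resize(ts[175:285,185:295],None,fx=4,fy=4,interpolation=cv2.INTER_CUBIC)
c2=cv2.resize(s[150:260,230:320],None,fx=4,fy=4,interpolation=cv2.INTER_CUBIC)
cv2.imwrite("pics/car1.png",np.clip(np.hstack([c1*1.7,c2*1.3]),0,255))
go([.4875,.2445,.25],np.radians(-67))
```

```text
t 10.65 pos [ 0.5329 -0.0644  0.2519] offset [0.3122 0.0046 0.0021] angular [-0.0035  0.0015  1.6932] q [ 0.3983  0.3521 -0.4811  1.9115  0.2002  0.9277 -0.0184] ty 9.195235254930672[ WARN:0@8.619] global loadsave.cpp:1063 imwrite_ Unsupported depth image for selected encoder is fallbacked to CV_8U.
```

View pics/car1.png

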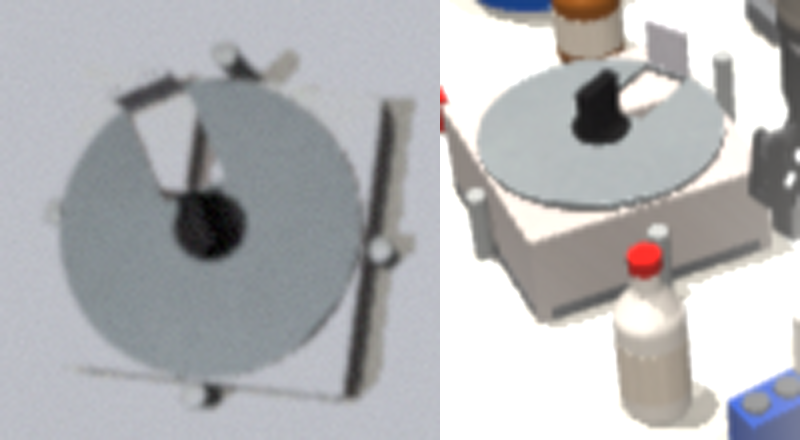

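Both views agree that the far post is the tall one: top crop (227,53), side crop (723,58). The opening is turned to its left, and the guide's top is at (148,86) in the top crop and (668,32) in the side crop.

Run:
```python
from h import *
C=np.array([.4875,.2445])
def f(n,p):
    d=p[:2]-C; print(n,p,"r",np.hypot(*d),np.degrees(np.arctan2(d[1],d[0])))
f("post top",ray("top",241.75,188.25,.14)); f("post side",ray("side",300.75,164.5,.14))
f("guide top",ray("top",222,196.5,.15)); f("guide side",ray("side",287,158,.15))
f("bar side",ray("side",272,170.5,.15)); f("shortR side",ray("side",230+657/4,150+232/4,.07)); f("shortB side",ray("side",230+476/4,150+192/4,.07))
for n,b in(("top","pics/t3.png"),("side","pics/s3.png")):
    im=cv2.imread(b); x,y=proj(n,[*C,.1]).astype(int); w=im[y-42:y+43,x-42:x+43].astype(int)
    m=((w.max(2)-w.min(2)>4)&(w[:,:,0]>w[:,:,2]+3)&(w.mean(2)<170)).astype(np.uint8)
    m=cv2.morphologyEx(m,cv2.MORPH_OPEN,np.ones((3,3),np.uint8))
    c=max(cv2.findContours(m,0,1)[0],key=cv2.contourArea); e=cv2.fitEllipse(cv2.convexHull(c)); p=ray(n,e[0][0]+x-42,e[0][1]+y-42,.1); print(n,e); f("cover "+n,p)
```

```text
post top [0.6088 0.2325 0.14  ] r 0.12188627484626557 -5.652044980871207
post side [0.6083 0.2298 0.14  ] r 0.12167627381167122 -6.958352697679597
guide top [0.5818 0.2857 0.15  ] r 0.10288310039938911 23.57798227712857
guide side [0.581  0.2806 0.15  ] r 0.10018182767394077 21.09495344191384
bar side [0.4983 0.2416 0.15  ] r 0.011126473638420403 -14.88036240804899
shortR side [ 0.7903 -0.0866  0.07  ] r 0.4487029366675061 -47.558514453677724
shortB side [0.6929 0.0455 0.07  ] r 0.2859698322142742 -44.102631029197426
top ((21.26202392578125, 42.71242141723633), (88.24061584472656, 114.9462890625), 94.63736724853516)
cover top [0.4861 0.3056 0.1   ] r 0.06113377099859342 91.31938940755808
side ((48.2159538269043, 48.43741226196289), (22.60314178466797, 41.01573944091797), 77.04266357421875)
cover side [0.489  0.2017 0.1   ] r 0.04286812642061743 -87.95266442891167
```

{"fn": "drive_tool", "kwargs": {
  "deltas": [
    {"gripper": 0, "offset": [0.02, 0, 0], "angular": [0, 0, 0.17]},
    {"gripper": 0, "offset": [0.05, 0, 0], "angular": [0, 0, 0.34]},
    {"gripper": 0, "offset": [0.085, 0, 0], "angular": [0, 0, 0.51]},
    {"gripper": 0, "offset": [0.12, 0.002, 0], "angular": [0, 0, 0.68]},
    {"gripper": 0, "offset": [0.155, 0.002, 0], "angular": [0, 0, 0.85]}
  ]
}}

```text
t: 11.15
eef_pos: [0.5102, 0.0901, 0.2521]
tool_rot: [-0.0, 0.863, 0.505, -0.001]
contact_force: [0.9, -0.5, -0.0]
gripper_width: 0.999
grasp_force: 0.0
```

Run:
```python
from h import *
go([.4875,.2445,.25],np.radians(-67.7))
# centre check with short posts (side)
for x,y in((657,232),(476,192)): print(ray("side",230+(x-440)/4,150+y/4,.07))
```

```text
t 11.15 pos [0.5102 0.0901 0.2521] offset [ 0.1234 -0.0955  0.0021] angular [-0.0016  0.0023  0.8514] q [ 0.0583  0.3131 -0.4216  1.9563  0.1602  0.9064 -0.9575] ty -29.38613687415408
[0.4755 0.124  0.07  ]
[0.3698 0.2619 0.07  ]
```

{"fn": "drive_tool", "kwargs": {
  "deltas": [
    {"gripper": 0, "offset": [0.028, -0.022, 0], "angular": [0, 0, 0.17]},
    {"gripper": 0, "offset": [0.058, -0.044, 0], "angular": [0, 0, 0.34]},
    {"gripper": 0, "offset": [0.085, -0.066, 0], "angular": [0, 0, 0.51]},
    {"gripper": 0, "offset": [0.11, -0.085, 0], "angular": [0, 0, 0.68]},
    {"gripper": 0, "offset": [0.123, -0.095, 0], "angular": [0, 0, 0.85]}
  ]
}}

```text
t: 11.65
eef_pos: [0.4861, 0.2458, 0.2521]
tool_rot: [-0.0, 0.981, 0.196, -0.001]
contact_force: [-0.1, -0.7, 0.1]
gripper_width: 0.998
grasp_force: 0.0
```

{"fn": "drive_tool", "kwargs": {
  "deltas": [
    {"gripper": 0, "offset": [0, 0, 0], "angular": [0, 0, 0]},
    {"gripper": 0, "offset": [0, 0, 0], "angular": [0, 0, 0]}
  ]
}}

```text
t: 11.85
eef_pos: [0.4873, 0.242, 0.2523]
tool_rot: [0.001, 0.98, 0.199, -0.001]
contact_force: [0.8, -0.6, -0.1]
gripper_width: 0.998
grasp_force: 0.0
```

Run:
```python
from h import *
go([.488,.245,.181],np.radians(-67.7))
```

```text
t 11.85 pos [0.4873 0.242  0.2523] offset [ 0.002  -0.0025  0.0712] angular [0.001  0.0027 0.0135] q [-0.2891  0.3453 -0.3509  1.9019  0.1469  0.9215 -1.8813] ty -67.09115219656876
```

{"fn": "drive_tool", "kwargs": {
  "deltas": [
    {"gripper": 0, "offset": [0.002, -0.002, 0.03], "angular": [0, 0, 0.01]},
    {"gripper": 0, "offset": [0.002, -0.002, 0.055], "angular": [0, 0, 0.01]},
    {"gripper": 0, "offset": [0.002, -0.002, 0.063], "angular": [0, 0, 0.01]},
    {"gripper": 0, "offset": [0.002, -0.002, 0.063], "angular": [0, 0, 0.01]}
  ]
}}

```text
t: 12.25
eef_pos: [0.4884, 0.2434, 0.1891]
tool_rot: [0.001, 0.981, 0.193, -0.002]
contact_force: [-0.5, 0.3, 1.1]
gripper_width: 1.0
grasp_force: 0.0
```

{"fn": "drive_tool", "kwargs": {
  "deltas": [
    {"gripper": 120, "offset": [0, 0, 0], "angular": [0, 0, 0]},
    {"gripper": 160, "offset": [0, 0, 0], "angular": [0, 0, 0]},
    {"gripper": 180, "offset": [0, 0, 0], "angular": [0, 0, 0]},
    {"gripper": 220, "offset": [0, 0, 0], "angular": [0, 0, 0]},
    {"gripper": 255, "offset": [0, 0, 0], "angular": [0, 0, 0]}
  ]
}}

```text
t: 12.75
eef_pos: [0.4881, 0.2476, 0.1913]
tool_rot: [-0.002, 0.981, 0.194, 0.001]
contact_force: [-1.3, 2.4, 6.6]
gripper_width: 0.186
grasp_force: 30.1
```

{"fn": "drive_tool", "kwargs": {
  "deltas": [
    {"gripper": 255, "offset": [0, 0, 0], "angular": [0, 0, 0]},
    {"gripper": 255, "offset": [0, 0, 0], "angular": [0, 0, 0]},
    {"gripper": 255, "offset": [0, 0, 0], "angular": [0, 0, 0]}
  ]
}}

```text
t: 13.05
eef_pos: [0.4881, 0.2476, 0.1913]
tool_rot: [-0.001, 0.981, 0.194, 0.001]
contact_force: [-2.9, 5.0, 3.5]
gripper_width: 0.185
grasp_force: 29.8
```

Run:
```python
from h import *
go([.488,.245,.189],np.radians(-96.4))
```

```text
t 13.05 pos [0.4881 0.2476 0.1913] offset [-0.0011  0.0024  0.0023] angular [-0.0037 -0.0013  0.6394] q [-0.3139  0.4283 -0.3351  1.946   0.1895  0.7953 -1.9342] ty -67.6262513133318
```

{"fn": "drive_tool", "kwargs": {
  "deltas": [
    {"gripper": 255, "offset": [0, -0.003, 0], "angular": [0, 0, 0.1]},
    {"gripper": 255, "offset": [0, -0.003, 0], "angular": [0, 0, 0.24]},
    {"gripper": 255, "offset": [0, -0.003, 0], "angular": [0, 0, 0.4]},
    {"gripper": 255, "offset": [0, -0.003, 0], "angular": [0, 0, 0.54]},
    {"gripper": 255, "offset": [0, -0.003, 0], "angular": [0, 0, 0.65]}
  ]
}}

```text
t: 13.55
eef_pos: [0.4881, 0.2474, 0.1912]
tool_rot: [0.0, 0.998, -0.063, 0.001]
contact_force: [-1.2, -3.3, 5.9]
gripper_width: 0.184
grasp_force: 30.6
```

{"fn": "drive_tool", "kwargs": {
  "deltas": [
    {"gripper": 255, "offset": [0, 0, 0], "angular": [0, 0, 0]},
    {"gripper": 255, "offset": [0, 0, 0], "angular": [0, 0, 0]}
  ]
}}

```text
t: 13.75
eef_pos: [0.4881, 0.2473, 0.1913]
tool_rot: [0.0, 0.998, -0.062, 0.001]
contact_force: [-1.3, -3.3, 6.0]
gripper_width: 0.184
grasp_force: 30.3
```

Run:
```python
from h import *
go([.488,.2475,.189],np.radians(-97))
```

```text
t 13.75 pos [0.4881 0.2473 0.1913] offset [-0.0001 -0.0001  0.0023] angular [ 0.0007 -0.0018 -0.0013] q [-0.4109  0.4164 -0.2151  1.9522  0.1244  0.7847 -2.3903] ty -97.05992599088879
```

{"fn": "drive_tool", "kwargs": {
  "deltas": [
    {"gripper": 100, "offset": [0, 0, 0], "angular": [0, 0, 0]},
    {"gripper": 0, "offset": [0, 0, 0], "angular": [0, 0, 0]},
    {"gripper": 0, "offset": [0, 0, 0], "angular": [0, 0, 0]},
    {"gripper": 0, "offset": [0, 0, -0.03], "angular": [0, 0, 0]},
    {"gripper": 0, "offset": [0, 0, -0.065], "angular": [0, 0, 0]}
  ]
}}

```text
t: 14.25
eef_pos: [0.4866, 0.2477, 0.2547]
tool_rot: [0.001, 0.998, -0.061, -0.002]
contact_force: [1.1, 1.1, -0.5]
gripper_width: 0.997
grasp_force: 0.0
```

Run:
```python
from h import *
go([.5337,-.0644,.25],np.radians(-80.9))
```

```text
t 14.25 pos [0.4866 0.2477 0.2547] offset [0.0847 0.304  0.0051] angular [ 0.0021  0.0044 -0.3573] q [-0.398   0.334  -0.2284  1.901   0.0926  0.9205 -2.3632] ty -96.97924609484743
```

{"fn": "drive_tool", "kwargs": {
  "deltas": [
    {"gripper": 0, "offset": [0.008, 0.03, 0], "angular": [0, 0, -0.05]},
    {"gripper": 0, "offset": [0.02, 0.07, 0], "angular": [0, 0, -0.12]},
    {"gripper": 0, "offset": [0.03, 0.11, 0], "angular": [0, 0, -0.19]},
    {"gripper": 0, "offset": [0.042, 0.15, 0], "angular": [0, 0, -0.26]},
    {"gripper": 0, "offset": [0.053, 0.19, 0], "angular": [0, 0, -0.33]}
  ]
}}

```text
t: 14.75
eef_pos: [0.517, 0.0515, 0.2554]
tool_rot: [-0.0, 0.998, 0.07, 0.0]
contact_force: [0.9, -0.2, -0.1]
gripper_width: 0.999
grasp_force: 0.0
```

Run:
```python
from h import *
go([.5337,-.0644,.25],np.radians(-80.9))
```

```text
t 14.75 pos [0.517  0.0515 0.2554] offset [0.0004 0.1171 0.0054] angular [-0.0001 -0.0004 -0.0245] q [-0.0557  0.2877 -0.1942  1.9638  0.0702  0.8961 -1.7171] ty -82.00112629594032
```

{"fn": "drive_tool", "kwargs": {
  "deltas": [
    {"gripper": 0, "offset": [0, 0.04, 0], "angular": [0, 0, -0.01]},
    {"gripper": 0, "offset": [0, 0.08, 0], "angular": [0, 0, -0.02]},
    {"gripper": 0, "offset": [0, 0.105, 0], "angular": [0, 0, -0.02]},
    {"gripper": 0, "offset": [0, 0.117, 0.01], "angular": [0, 0, -0.02]},
    {"gripper": 0, "offset": [0, 0.117, 0.015], "angular": [0, 0, -0.02]}
  ]
}}

```text
t: 15.25
eef_pos: [0.5325, -0.0642, 0.2391]
tool_rot: [0.0, 0.997, 0.075, -0.001]
contact_force: [-0.3, -0.1, -0.0]
gripper_width: 1.002
grasp_force: 0.0
```

Run:
```python
from h import *
ts=np.mean([optics.read_camera("top") for _ in range(4)],0); s=np.mean([optics.read_camera("side") for _ in range(3)],0)
cv2.imwrite("pics/t4.png",ts.astype(np.uint8));cv2.imwrite("pics/s4.png",s.astype(np.uint8))
c1=cv2.resize(ts[175:285,185:295],None,fx=4,fy=4,interpolation=cv2.INTER_CUBIC)
c2=cv2.resize(s[150:260,255:345],None,fx=4,fy=4,interpolation=cv2.INTER_CUBIC)
cv2.imwrite("pics/car2.png",np.clip(np.hstack([c1*1.7,c2*1.3]),0,255).astype(np.uint8))
go([.5337,-.0644,.13],np.radians(-80.9))
```

```text
t 15.6 pos [ 0.5331 -0.0615  0.2406] offset [0.0001 0.003  0.1106] angular [-0.0004 -0.0006 -0.0052] q [ 0.114   0.3294 -0.1397  1.9423  0.0584  0.8733 -1.4719] ty -81.13279180401518
```

View pics/car2.png

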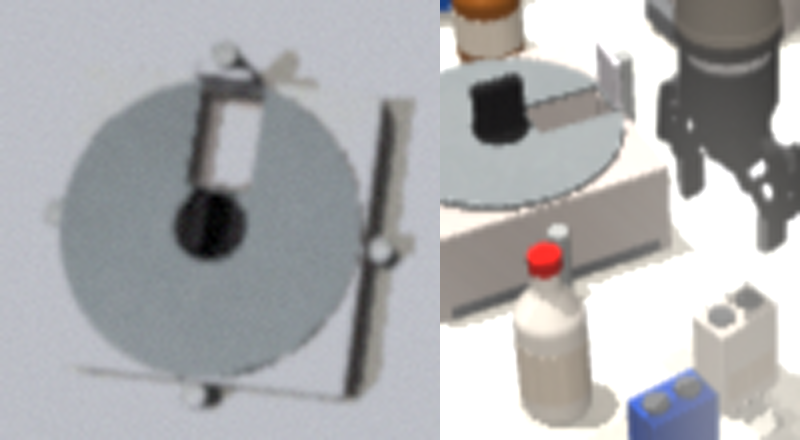

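The opening now points at the tall post: its edges run (200,98)–(190,185) and (265,98)–(252,185) in the top crop. The cartridge stands upright on the bench, with its caps at (720,315)/(748,297) in the side crop. I'll check the angle and centres in numbers.

Run:
```python
from h import *
T=lambda x,y,z: ray("top",185+x/4,175+y/4,z)
o=(T(200,98,.1)+T(265,98,.1))/2; i=(T(190,185,.1)+T(252,185,.1))/2; d=o-i
print("open",o,i,(o+i)/2,"ang",np.degrees(np.arctan2(d[1],d[0])),"width",np.linalg.norm(T(200,98,.1)-T(265,98,.1)))
print("post",T(227,53,.14))
H=np.array([.488,.2473]); 
for n,p in (("post top",T(227,53,.14)),("port",(o+i)/2)): e=p[:2]-H; print(n,np.hypot(*e),np.degrees(np.arctan2(e[1],e[0])))
a=ray("side",325,228.75,.09);b=ray("side",332,224.25,.09);print("caps",a,b,(a+b)/2,np.degrees(np.arctan2(*(b-a)[1::-1])))
```

```text
open [0.5831 0.2346 0.1   ] [0.518 0.24  0.1  ] [0.5505 0.2373 0.1   ] ang -4.675776910652408 width 0.04811256484942549
post [0.6088 0.2325 0.14  ]
post top 0.12169750943963067 -6.987194597655448
port 0.0633281417830252 -9.09559067875313
caps [ 0.5221 -0.0635  0.09  ] [ 0.553  -0.0577  0.09  ] [ 0.5375 -0.0606  0.09  ] 10.713717401465471
```

{"fn": "drive_tool", "kwargs": {
  "deltas": [
    {"gripper": 0, "offset": [0.001, 0.002, 0.03], "angular": [0, 0, 0]},
    {"gripper": 0, "offset": [0.001, 0.002, 0.065], "angular": [0, 0, 0]},
    {"gripper": 0, "offset": [0.001, 0.002, 0.095], "angular": [0, 0, 0]},
    {"gripper": 0, "offset": [0.001, 0.002, 0.107], "angular": [0, 0, 0]},
    {"gripper": 0, "offset": [0.001, 0.002, 0.107], "angular": [0, 0, 0]}
  ]
}}

```text
t: 16.1
eef_pos: [0.5334, -0.0642, 0.1322]
tool_rot: [-0.0, 0.997, 0.077, -0.001]
contact_force: [-0.7, -0.4, 0.3]
gripper_width: 0.999
grasp_force: 0.0
```

{"fn": "drive_tool", "kwargs": {
  "deltas": [
    {"gripper": 80, "offset": [0, 0, 0], "angular": [0, 0, 0]},
    {"gripper": 110, "offset": [0, 0, 0], "angular": [0, 0, 0]},
    {"gripper": 130, "offset": [0, 0, 0], "angular": [0, 0, 0]},
    {"gripper": 150, "offset": [0, 0, 0], "angular": [0, 0, 0]},
    {"gripper": 255, "offset": [0, 0, 0], "angular": [0, 0, 0]}
  ]
}}

```text
t: 16.6
eef_pos: [0.535, -0.0647, 0.1346]
tool_rot: [0.0, 0.997, 0.076, 0.001]
contact_force: [-1.4, -0.1, 6.3]
gripper_width: 0.443
grasp_force: 30.2
```

{"fn": "drive_tool", "kwargs": {
  "deltas": [
    {"gripper": 255, "offset": [0, 0, 0], "angular": [0, 0, 0]},
    {"gripper": 255, "offset": [0, 0, 0], "angular": [0, 0, 0]}
  ]
}}

```text
t: 16.8
eef_pos: [0.535, -0.0647, 0.1346]
tool_rot: [0.0, 0.997, 0.076, 0.001]
contact_force: [-1.8, 1.3, 7.0]
gripper_width: 0.438
grasp_force: 30.2
```

{"fn": "drive_tool", "kwargs": {
  "deltas": [
    {"gripper": 255, "offset": [0, 0, -0.02], "angular": [0, 0, 0]},
    {"gripper": 255, "offset": [0, 0, -0.055], "angular": [0, 0, 0]},
    {"gripper": 255, "offset": [0, 0, -0.095], "angular": [0, 0, 0]},
    {"gripper": 255, "offset": [0, -0.01, -0.135], "angular": [0, 0, 0.03]},
    {"gripper": 255, "offset": [0, -0.03, -0.17], "angular": [0, 0, 0.08]}
  ]
}}

```text
t: 17.3
eef_pos: [0.5296, -0.0366, 0.3056]
tool_rot: [0.0, 0.999, 0.043, 0.001]
contact_force: [1.3, -0.5, -1.1]
gripper_width: 0.443
grasp_force: 31.0
```

Run:
```python
from h import *
go([.553,.239,.315],np.radians(-97))
```

```text
t 17.3 pos [ 0.5296 -0.0366  0.3056] offset [ 0.0468 -0.2726 -0.0095] angular [ 0.001  -0.0018  0.2641] q [ 0.0719  0.2446 -0.1424  1.8905  0.0417  1.0079 -1.5741] ty -85.11398470045849
```

{"fn": "drive_tool", "kwargs": {
  "deltas": [
    {"gripper": 255, "offset": [0.006, -0.035, -0.01], "angular": [0, 0, 0.03]},
    {"gripper": 255, "offset": [0.013, -0.075, -0.01], "angular": [0, 0, 0.07]},
    {"gripper": 255, "offset": [0.02, -0.115, -0.01], "angular": [0, 0, 0.11]},
    {"gripper": 255, "offset": [0.027, -0.155, -0.01], "angular": [0, 0, 0.15]},
    {"gripper": 255, "offset": [0.034, -0.195, -0.01], "angular": [0, 0, 0.19]}
  ]
}}

```text
t: 17.8
eef_pos: [0.5457, 0.1635, 0.3136]
tool_rot: [0.0, 1.0, -0.031, 0.0]
contact_force: [0.7, 0.2, -1.4]
gripper_width: 0.436
grasp_force: 31.0
```

Run:
```python
from h import *
go([.553,.239,.315],np.radians(-97))
```

```text
t 17.8 pos [0.5457 0.1635 0.3136] offset [ 0.0027 -0.0758 -0.0014] angular [ 0.0002 -0.0004  0.0779] q [-0.2235  0.3063 -0.2186  1.7896  0.0756  1.0536 -2.1015] ty -93.49624767438542
```

{"fn": "drive_tool", "kwargs": {
  "deltas": [
    {"gripper": 255, "offset": [0.002, -0.03, 0], "angular": [0, 0, 0.04]},
    {"gripper": 255, "offset": [0.003, -0.055, 0], "angular": [0, 0, 0.08]},
    {"gripper": 255, "offset": [0.003, -0.073, 0], "angular": [0, 0, 0.08]},
    {"gripper": 255, "offset": [0.003, -0.076, 0], "angular": [0, 0, 0.08]},
    {"gripper": 255, "offset": [0.003, -0.076, 0], "angular": [0, 0, 0.08]}
  ]
}}

```text
t: 18.3
eef_pos: [0.5534, 0.2374, 0.3132]
tool_rot: [0.0, 0.998, -0.061, -0.0]
contact_force: [0.3, -0.1, -1.1]
gripper_width: 0.439
grasp_force: 30.9
```

Run:
```python
from h import *
s=np.mean([optics.read_camera("side") for _ in range(3)],0);t=np.mean([optics.read_camera("top") for _ in range(3)],0)
c1=cv2.resize(t[165:275,185:295],None,fx=4,fy=4,interpolation=cv2.INTER_CUBIC)
c2=cv2.resize(s[110:220,235:325],None,fx=4,fy=4,interpolation=cv2.INTER_CUBIC)
cv2.imwrite("pics/ins.png",np.clip(np.hstack([c1*1.7,c2*1.3]),0,255).astype(np.uint8))
go([.553,.239,.2],np.radians(-97))
```

```text
t 18.6 pos [0.5538 0.2366 0.3135] offset [-0.0011 -0.0024  0.1135] angular [ 0.0005 -0.0003 -0.0023] q [-0.3302  0.3608 -0.228   1.7133  0.0913  1.0779 -2.2821] ty -97.10406680960693
```

View pics/ins.png

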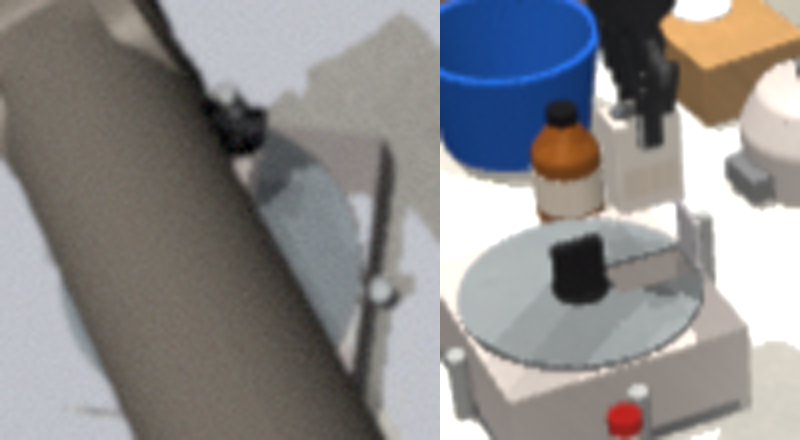

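The cartridge is held upright at (640,155) in the side crop, above the opening, which is clear. I'll descend in stages and watch the force.

{"fn": "drive_tool", "kwargs": {
  "deltas": [
    {"gripper": 255, "offset": [-0.001, -0.0025, 0.015], "angular": [0, 0, 0]},
    {"gripper": 255, "offset": [-0.001, -0.0025, 0.035], "angular": [0, 0, 0]},
    {"gripper": 255, "offset": [-0.001, -0.0025, 0.055], "angular": [0, 0, 0]},
    {"gripper": 255, "offset": [-0.001, -0.0025, 0.065], "angular": [0, 0, 0]},
    {"gripper": 255, "offset": [-0.001, -0.0025, 0.065], "angular": [0, 0, 0]}
  ]
}}

```text
t: 19.1
eef_pos: [0.5519, 0.2399, 0.2462]
tool_rot: [0.001, 0.998, -0.061, -0.002]
contact_force: [-0.3, 0.2, -1.3]
gripper_width: 0.436
grasp_force: 31.0
```

{"fn": "drive_tool", "kwargs": {
  "deltas": [
    {"gripper": 255, "offset": [0, 0, 0.006], "angular": [0, 0, 0]},
    {"gripper": 255, "offset": [0, 0, 0.012], "angular": [0, 0, 0]},
    {"gripper": 255, "offset": [0, 0, 0.018], "angular": [0, 0, 0]},
    {"gripper": 255, "offset": [0, 0, 0.022], "angular": [0, 0, 0]},
    {"gripper": 255, "offset": [0, 0, 0.022], "angular": [0, 0, 0]}
  ]
}}

```text
t: 19.6
eef_pos: [0.5526, 0.2403, 0.2258]
tool_rot: [0.0, 0.998, -0.061, -0.0]
contact_force: [-0.4, 0.5, -0.7]
gripper_width: 0.439
grasp_force: 31.0
```

{"fn": "drive_tool", "kwargs": {
  "deltas": [
    {"gripper": 255, "offset": [0, 0, 0.008], "angular": [0, 0, 0]},
    {"gripper": 255, "offset": [0, 0, 0.018], "angular": [0, 0, 0]},
    {"gripper": 255, "offset": [0, 0, 0.028], "angular": [0, 0, 0]},
    {"gripper": 255, "offset": [0, 0, 0.036], "angular": [0, 0, 0]},
    {"gripper": 255, "offset": [0, 0, 0.042], "angular": [0, 0, 0]}
  ]
}}

```text
t: 20.1
eef_pos: [0.5525, 0.2403, 0.1831]
tool_rot: [0.0, 0.998, -0.061, -0.001]
contact_force: [-0.5, 0.2, -1.3]
gripper_width: 0.439
grasp_force: 31.0
```

{"fn": "drive_tool", "kwargs": {
  "deltas": [
    {"gripper": 255, "offset": [0, 0, 0.001], "angular": [0, 0, 0]},
    {"gripper": 255, "offset": [0, 0, 0.002], "angular": [0, 0, 0]},
    {"gripper": 255, "offset": [0, 0, 0.003], "angular": [0, 0, 0]},
    {"gripper": 255, "offset": [0, 0, 0.003], "angular": [0, 0, 0]}
  ]
}}

```text
t: 20.5
eef_pos: [0.553, 0.2405, 0.1816]
tool_rot: [-0.0, 0.998, -0.061, 0.0]
contact_force: [0.5, -0.6, -1.3]
gripper_width: 0.435
grasp_force: 31.0
```

{"fn": "drive_tool", "kwargs": {
  "deltas": [
    {"gripper": 255, "offset": [0, 0, 0.001], "angular": [0, 0, 0]},
    {"gripper": 255, "offset": [0, 0, 0.002], "angular": [0, 0, 0]},
    {"gripper": 255, "offset": [0, 0, 0.003], "angular": [0, 0, 0]},
    {"gripper": 255, "offset": [0, 0, 0.003], "angular": [0, 0, 0]}
  ]
}}

```text
t: 20.9
eef_pos: [0.553, 0.2406, 0.1797]
tool_rot: [-0.0, 0.998, -0.061, 0.0]
contact_force: [-3.1, -1.5, 8.8]
gripper_width: 0.44
grasp_force: 31.9
```

Contact came at the expected height (TCP 0.180). I'll release and retreat upward.

{"fn": "drive_tool", "kwargs": {
  "deltas": [
    {"gripper": 255, "offset": [0, 0, -0.001], "angular": [0, 0, 0]},
    {"gripper": 130, "offset": [0, 0, -0.001], "angular": [0, 0, 0]},
    {"gripper": 80, "offset": [0, 0, -0.001], "angular": [0, 0, 0]},
    {"gripper": 0, "offset": [0, 0, -0.001], "angular": [0, 0, 0]},
    {"gripper": 0, "offset": [0, 0, -0.001], "angular": [0, 0, 0]}
  ]
}}

```text
t: 21.4
eef_pos: [0.5529, 0.2405, 0.1792]
tool_rot: [0.0, 0.998, -0.061, -0.0]
contact_force: [0.2, 0.8, -0.6]
gripper_width: 0.969
grasp_force: 0.0
```

{"fn": "drive_tool", "kwargs": {
  "deltas": [
    {"gripper": 0, "offset": [0, 0, 0], "angular": [0, 0, 0]},
    {"gripper": 0, "offset": [0, 0, -0.03], "angular": [0, 0, 0]},
    {"gripper": 0, "offset": [0, 0, -0.07], "angular": [0, 0, 0]},
    {"gripper": 0, "offset": [0, 0, -0.11], "angular": [0, 0, 0]},
    {"gripper": 0, "offset": [0, 0, -0.14], "angular": [0, 0, 0]}
  ]
}}

```text
t: 21.9
eef_pos: [0.5532, 0.2407, 0.322]
tool_rot: [-0.001, 0.998, -0.061, 0.001]
contact_force: [0.8, 0.2, 0.3]
gripper_width: 1.002
grasp_force: 0.0
```

{"fn": "drive_tool", "kwargs": {
  "deltas": [
    {"gripper": 0, "offset": [0, 0.04, 0], "angular": [0, 0, 0]},
    {"gripper": 0, "offset": [0, 0.085, 0], "angular": [0, 0, 0]},
    {"gripper": 0, "offset": [0, 0.13, 0], "angular": [0, 0, 0]},
    {"gripper": 0, "offset": [0, 0.17, 0], "angular": [0, 0, 0]},
    {"gripper": 0, "offset": [0, 0.2, 0], "angular": [0, 0, 0]}
  ]
}}

```text
t: 22.4
eef_pos: [0.5279, 0.0388, 0.3194]
tool_rot: [0.0, 0.998, -0.062, 0.0]
contact_force: [0.8, -0.1, -0.2]
gripper_width: 0.998
grasp_force: 0.0
```

Run:
```python
from h import *
s=np.mean([optics.read_camera("side") for _ in range(3)],0);t=np.mean([optics.read_camera("top") for _ in range(3)],0)
c1=cv2.resize(t[175:285,185:295],None,fx=4,fy=4,interpolation=cv2.INTER_CUBIC)
c2=cv2.resize(s[130:240,235:325],None,fx=4,fy=4,interpolation=cv2.INTER_CUBIC)
cv2.imwrite("pics/end.png",np.clip(np.hstack([c1*1.7,c2*1.3]),0,255).astype(np.uint8))
```

```text
(no output)
```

View pics/end.png

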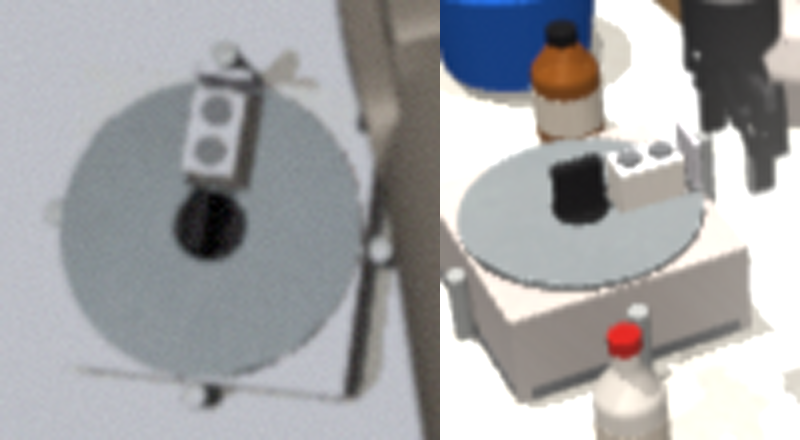

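The cartridge stands upright in the opening, with its caps at (217,110)/(210,150) in the top crop. The opening faces the tall post (227,53), and the gripper is clear. I'll hand in.

```bash
python3 -c "
from station import bot
print(bot.hand_in())"
```

```text
the job is handed in; nothing more can be done
None
```

I handed the job in at about 22.7 s; the hand-in returned no verdict. The last pictures show the slide home after its snap-back, the opening facing the tall post, the cartridge standing upright in the marked bay and the gripper clear.

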